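# Find the loose test eye by feel

## Robot

A 6-joint arm with a two-finger parallel gripper is mounted at the origin on the work surface. World frame = base frame: x ahead of the robot, y to its left, z up, the work surface at z = 0. Lengths are in mm, angles in rad, forces in N, time in s.
With the tool pointing down it reaches from about 275 to 1000 mm from the base axis. Payload 8.4 kg.
Tool frame: the origin (TCP) lies midway between the tips of the shut fingers; the grasp point (between the pads) lies 19 mm behind it; z points along the fingers, y is the line along which they close (so a half turn about z gives the same grasp; the last joint's range is limited). The gripper opens to 85 mm and grips with 20 to 120 N. Pads are 22 mm wide; open, the fingers measure 114 mm over their backs; the gripper's body (76 mm by 85 mm) begins 54 mm behind the grasp point. The pads swing forward as they close: fully open they stand 13 mm farther back than shut.
Start: joints at [1.19, 0.353, 1.633, -0, 1.155, -0.002], TCP at [231.127, 580.696, 231.281] pointing down, gripper open.
Joint ranges: [-2.63, 2.63], [-0.92, 2.1], [0.06, 2.66], [-1.3, 4.44], [0, 2.69], [-3.02, 3.02]. Speed limits (rad/s): [2.22, 2.22, 2.79, 3.14, 3.14, 3.14].

## Interface

Orientations are given as [roll, pitch, yaw] about the fixed x, y, z axes, in that order (R = Rz(yaw) Ry(pitch) Rx(roll)).
In Python, from rig import monitor, imaging, r gives the robot as it stands.
- The arm moves only by the tool drive_tool, never from a script. Its argument "plan" is a list of rows, each an object of numbers: "x", "y", "z": the shift along the tool's x, y, z in units of 50 mm (1.0 is 50 mm); "ax", "ay", "az": the turn, a rotation vector about the tool's x, y, z in units of 6 degrees (1.0 is 6 degrees); "hand": the finger opening in mm, from 0 to 85.4. In form: [{"x": .., "y": .., "z": .., "ax": .., "ay": .., "az": .., "hand": ..}, ...]. A call has 1 to 8 rows; each row is the pose to reach, as a shift and turn from the pose commanded when the call began, along the tool's axes at that moment; what a row does not reach only later rows make up. A row lasts 1/10 s, in which the tool goes at most 50 mm and 8.59 degrees, less where a joint would pass 70% of its speed; a pose out of reach is approached as far as the arm can. A call with a gripper value outside its range is refused whole. The fingers move at their own pace and stop on an object; "grip_force" is the grip in N (left out, the last holds). Time passes only in rows, so rows that repeat a pose let the fingers close. It gives the time, the measured TCP pose, the force, the opening and the grip force at its end, in the units of the state.
- monitor.sense(): the state, without advancing time (a new reading comes with each control period).
- imaging.grab_frame(name): name is "scene" or "top" or "wrist"; returns the picture (400x640x3 uint8, red, green, blue); there is no depth.
- imaging.camera_info(name): a dict with "mtx" (3x3 intrinsics, pixels), "R" (3x3) and "t" (3): a world point X has camera coordinates R X + t. Camera axes: x right, y down, z forward; pixel columns grow to the right and rows downward; lengths in mm; the calibration is good to about 2 mm. A picture is of the moment at which its call begins: read the wrist's pose just before it. camera_info takes no time and is no camera call; for the wrist camera it gives the pose at the moment of the call.
- r.sign_off(): hands the job in; it is judged then, once.
The state is a dict: "clock": time; "qpos": joint angles; "qvel": joint speeds; "joint_efforts": joint torques, N m; "eef_pos": TCP position; "tcp_rot": TCP orientation; "contact_force": force on the tool from outside, world axes, zero at the start; "wrist_torque": the same for the moment, N m; "opening": opening from 0.0 (shut) to 1.0 (fully open); "grasp_force": force on a finger pad.
Only numpy, scipy, OpenCV 4.12 (cv2) and the standard library are available. Lean on these libraries where they do the work, as an engineer would, in place of code of your own. Each camera call takes 0.05 s, during which the arm holds its last target. There are 200 camera calls.

## Task

One of the three test eyes on the calibration bar sits loose in a worn socket and spoils the refractor check, though all three look alike. Feel them one by one: keeping the eye upright and seated, rock it gently across the bar, first away from the robot and then back towards it, until it stops each way. Lift out only the one with play, put it upright and fully down in the red-ringed cut-out of the instrument case, and let go; leave the sound ones seated, use light force throughout and do not disturb the other things on the desk.

Things in the scene. Friction and masses are not known exactly. Their poses are not given: they have to be found in the camera images.
- bar: fixed aluminium calibration bar, 70 (its x) by 290 (its y) by 34 mm high, blue bands near its ends; origin at the centre of its underside on the desk. Its x axis is the across-the-bar direction and points away from the robot (within about 0.3 rad of straight ahead), y along the bar to the left. An eye pressed down on it by the gripper drags sideways with several N
- socket1 (a point): mouth centre of socket 1 (right-hand, at bar y = -90 mm), on the bar's top face 34 mm above the desk; axes as the bar's. Sound sockets allow the 16 mm shank only 0.5 mm each way, the worn one (any of the three, hidden under the eye's flange) 5 to 6 mm from stop to stop, unevenly: each stop 1.5 to 4.5 mm off centre (the rules call its hidden liner sleeve3). Rocked with 7 N, the hand moves some 2 to 2.5 mm in all at a sound one, 6 to 8 mm at the worn one
- socket2 (a point): mouth centre of socket 2 (middle, at bar y = 0), on the bar's top face 34 mm above the desk; axes as the bar's. Sound sockets allow the 16 mm shank only 0.5 mm each way, the worn one (any of the three, hidden under the eye's flange) 5 to 6 mm from stop to stop, unevenly: each stop 1.5 to 4.5 mm off centre (the rules call its hidden liner sleeve3). Rocked with 7 N, the hand moves some 2 to 2.5 mm in all at a sound one, 6 to 8 mm at the worn one
- socket3 (a point): mouth centre of socket 3 (left-hand, at bar y = +90 mm), on the bar's top face 34 mm above the desk; axes as the bar's. Sound sockets allow the 16 mm shank only 0.5 mm each way, the worn one (any of the three, hidden under the eye's flange) 5 to 6 mm from stop to stop, unevenly: each stop 1.5 to 4.5 mm off centre (the rules call its hidden liner sleeve3). Rocked with 7 N, the hand moves some 2 to 2.5 mm in all at a sound one, 6 to 8 mm at the worn one
- eye1_grip (a point): test eye in socket 1, 90 g: black round grip 26 mm across, 46 tall, lens on top; below it a steel flange 36 across, 4 thick, resting on the bar, then a shank 16 across, 26 long, in the socket. The point is the grip's centre: 27 mm above the flange's underside, 23 below the top; z up its axis. Keep force on the socket under 20 N; once against the socket, each further mm adds 10 N or more
- eye2_grip (a point): test eye in socket 2, 90 g: black round grip 26 mm across, 46 tall, lens on top; below it a steel flange 36 across, 4 thick, resting on the bar, then a shank 16 across, 26 long, in the socket. The point is the grip's centre: 27 mm above the flange's underside, 23 below the top; z up its axis. Keep force on the socket under 20 N; once against the socket, each further mm adds 10 N or more
- eye3_grip (a point): test eye in socket 3, 90 g: black round grip 26 mm across, 46 tall, lens on top; below it a steel flange 36 across, 4 thick, resting on the bar, then a shank 16 across, 26 long, in the socket. The point is the grip's centre: 27 mm above the flange's underside, 23 below the top; z up its axis. Keep force on the socket under 20 N; once against the socket, each further mm adds 10 N or more
- case: fixed instrument case, black foam block 208 by 158 by 55 mm in a blue-edged aluminium shell; foam top 50 mm above the desk (rim 5 mm higher); origin at the centre of its underside
- cutout (a point): mouth centre of the free round cut-out in the case's foam, 23 mm across and right through, with a flat red ring 52 mm across; on the foam's top, 50 mm above the desk. An eye is fully down when its flange lies on the foam (grip centre 27 mm above this point)
- sanitiser: clear round bottle standing on the desk, 56 mm across, 140 mm tall; origin at its foot; leave alone
- occluder: flat black eye paddle lying on the desk, about 165 mm long, 5 mm thick; leave alone
- trial_lens: red-rimmed round trial lens lying on the desk, 38 mm across, 5 mm thick, with a tab; leave alone
There are look-alikes about, which are no part of the job. What is shaped like the part that bears eye1_grip but yellow is not meant.

How it is judged:
By the outcome, as a careful person would: the job done as asked, in the order asked, and still so for the second after the job is handed in, with the robot touching nothing.
It also fails if it takes over 72 s, if anything falls off the work surface, if the arm or the gripper's body presses on something with over 40 N, if the wrist force passes 120 N, or if a joint passes its speed limit or range.

## Working session

There is one attempt and no reset: what is moved stays moved. The work goes in short steps, Python scripts to look and compute and a tool call to move; the robot and the scene stay as the last step left them, time stands still between calls to the robot, and variables do not carry over. Pictures are saved under pics/ and viewed, at most 10 in all, crops included, and the job is handed in when it is done.

Besides the shell and the picture viewer there is one more tool, called after "Call:" as name([rows], argument=value, ...), one row to a line, values as JSON. drive_tool: Moves the arm, as the interface text tells. Its arguments: {"type":"object","properties":{"plan":{"type":"array","items":{"type":"object","properties":{"x":{"type":"number"},"y":{"type":"number"},"z":{"type":"number"},"ax":{"type":"number"},"ay":{"type":"number"},"az":{"type":"number"},"hand":{"type":"number"}}}},"grip_force":{"type":"number"}},"required":["plan"]}

```bash
mkdir -p pics; ls; python3 - <<'E'
from rig import monitor, imaging, r
import cv2,numpy as np
np.set_printoptions(precision=4,suppress=True)
print(monitor.sense())
for n in ("scene","top"):
    im=imaging.grab_frame(n); cv2.imwrite(f"pics/{n}0.png",im[:,:,::-1]); print(n,imaging.camera_info(n))
E
```

```text
pics
{'clock': 0.0, 'qpos': array([ 1.1896,  0.3537,  1.6342,  0.    ,  1.1552, -0.0024]), 'qvel': array([-0.0009, -0.0019, -0.0022, -0.0002,  0.0002,  0.0009]), 'joint_efforts': array([ -0.0002, -60.5243, -34.206 ,  -0.0001,   0.0094,  -0.0001]), 'eef_pos': array([230.9423, 580.2329, 230.5407]), 'tcp_rot': array([-3.1402, -0.    ,  2.7628]), 'contact_force': array([ 0.4893, -0.2471, -0.8254]), 'wrist_torque': array([ 0.0223, -0.0474, -0.0317]), 'grasp_force': 0.0, 'opening': 1.0024863958544834}
scene {'mtx': array([[478.7029,   0.    , 320.029 ],
       [  0.    , 478.7029, 198.4918],
       [  0.    ,   0.    ,   1.    ]]), 'R': array([[-0.1166,  0.993 ,  0.0165],
       [ 0.6428,  0.0881, -0.761 ],
       [-0.7571, -0.0782, -0.6486]]), 't': array([  95.6624, -334.0491, 1493.8155])}
top {'mtx': array([[507.6828,   0.    , 319.0373],
       [  0.    , 507.6828, 204.3571],
       [  0.    ,   0.    ,   1.    ]]), 'R': array([[ 0.0221, -0.9996, -0.0173],
       [-0.984 , -0.0187, -0.177 ],
       [ 0.1766,  0.0209, -0.9841]]), 't': array([ -20.724 ,  640.4041, 1187.3614])}
```

View pics/top0.png

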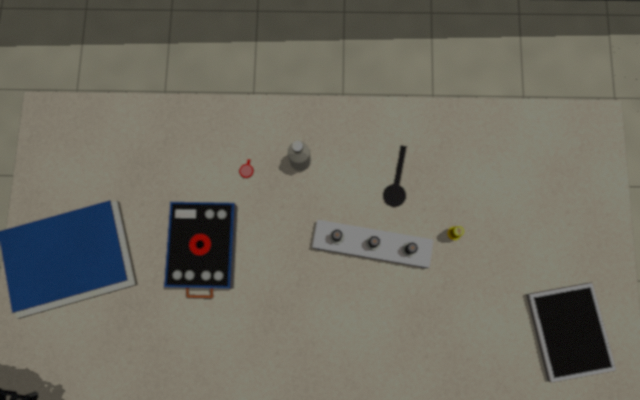

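View pics/scene0.png

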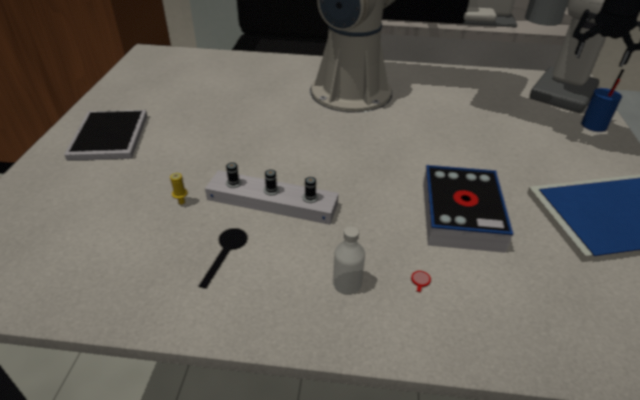

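The top view shows the eyes at about (337,236), (374,242) and (411,249), right-hand one (socket 1) at 411. The cut-out ring is at (200,245) and the yellow look-alike at (455,232). The scene view agrees: the bar is clear, and the bottle stands behind it.

```bash
cat > h.py <<'E'
import numpy as np, cv2
from scipy.spatial.transform import Rotation as Ro
from rig import monitor, imaging, r
np.set_printoptions(precision=3,suppress=True)
def ray(ci,uv,z):
    d=ci["R"].T@np.linalg.solve(ci["mtx"],[*uv,1.]); c=-ci["R"].T@ci["t"]
    return c+d*(z-c[2])/d[2]
def togo(p,yaw):
    """shift (50mm) in tool axes and turn (6deg) to TCP p, pointing down with given yaw"""
    s=monitor.sense(); R=Ro.from_euler('xyz',s["tcp_rot"])
    T=Ro.from_euler('xyz',[np.pi,0,yaw])
    return R.inv().apply(np.asarray(p)-s["eef_pos"])/50, np.degrees((R.inv()*T).as_rotvec())/6
def red(im):
    a=im.astype(int); return ((a[...,0]>120)&(a[...,1]<70)&(a[...,2]<70)).astype(np.uint8)
E
python3 - <<'E'
from h import *
im=cv2.imread("pics/top0.png")[:,:,::-1]; ci=imaging.camera_info("top")
m=red(im); n,l,s,c=cv2.connectedComponentsWithStats(m)
k=1+np.argmax(s[1:,4]); print("cutout",c[k],s[k],ray(ci,c[k],50))
print(im[240,355],im[280,400],im[262,428], im[200,300])
for i,uv in enumerate([(411,249),(374,242),(337,236)],1): print("eye",i,ray(ci,uv,70))
a=im.astype(int); 
sub=(a[...,2]-a[...,0]>2)&(a.sum(2)>300); sub[:, :300]=0; sub[:,445:]=0; sub[:215]=0; sub[275:]=0
q=np.argwhere(sub)[:,::-1].astype(np.float32); print(len(q)); rr=cv2.minAreaRect(q); b=cv2.boxPoints(rr); print(rr)
for u in b: print(ray(ci,u,34))
E
```

```text
cutout [199.749 244.052] [190 235  20  19 191] [538.007 281.539  50.   ]
[131 132 130] [132 127 112] [131 131 130] [131 124 110]
eye 1 [ 534.592 -229.064   70.   ]
eye 2 [ 549.514 -141.137   70.   ]
eye 3 [562.139 -52.594  70.   ]
0
((0.0, 0.0), (0.0, 0.0), 0.0)
[1193.843  874.518   34.   ]
[1193.843  874.518   34.   ]
[1193.843  874.518   34.   ]
[1193.843  874.518   34.   ]
```

```bash
python3 - <<'E'
from h import *
ci=imaging.camera_info("wrist"); s=monitor.sense()
R=Ro.from_euler('xyz',s["tcp_rot"]); c=-ci["R"].T@ci["t"]
print("cam in tool",R.inv().apply(c-s["eef_pos"]),"axis",R.inv().apply(ci["R"][2]),"xax",R.inv().apply(ci["R"][0]),ci["mtx"][0,0])
print(togo([510,260,230],2.05)); print(togo([549,-141,200],1.416))
E
```

```text
cam in tool [  66.966    0.588 -143.499] axis [-0.265  0.001  0.964] xax [ 0.001  1.    -0.001] 318.84784342606497
(array([-7.554, -3.888,  0.017]), array([-0.012,  0.004,  6.807]))
(array([-11.244, -11.05 ,   0.627]), array([-0.011,  0.008, 12.861]))
```

Call:
drive_tool([
  {"x": -7.55, "y": -3.9, "z": 0, "az": 6.8},
  {"x": -7.55, "y": -3.9, "z": 0, "az": 6.8},
  {"x": -7.55, "y": -3.9, "z": 0, "az": 6.8},
  {"x": -7.55, "y": -3.9, "z": 0, "az": 6.8},
  {"x": -7.55, "y": -3.9, "z": 0, "az": 6.8},
  {"x": -7.55, "y": -3.9, "z": 0, "az": 6.8},
  {"x": -7.55, "y": -3.9, "z": 0, "az": 6.8},
  {"x": -7.55, "y": -3.9, "z": 0, "az": 6.8},
])

```text
invalid input
```

Call:
drive_tool([
  {"x": 0, "y": 0, "z": 0},
  {"x": 0, "y": 0, "z": 0},
])

```text
invalid input
```

Call:
drive_tool([
  {"x": -7.55, "y": -3.9, "z": 0, "ax": 0, "ay": 0, "az": 6.8, "hand": 85},
  {"x": -7.55, "y": -3.9, "z": 0, "ax": 0, "ay": 0, "az": 6.8, "hand": 85},
  {"x": -7.55, "y": -3.9, "z": 0, "ax": 0, "ay": 0, "az": 6.8, "hand": 85},
  {"x": -7.55, "y": -3.9, "z": 0, "ax": 0, "ay": 0, "az": 6.8, "hand": 85},
  {"x": -7.55, "y": -3.9, "z": 0, "ax": 0, "ay": 0, "az": 6.8, "hand": 85},
  {"x": -7.55, "y": -3.9, "z": 0, "ax": 0, "ay": 0, "az": 6.8, "hand": 85},
  {"x": -7.55, "y": -3.9, "z": 0, "ax": 0, "ay": 0, "az": 6.8, "hand": 85},
  {"x": -7.55, "y": -3.9, "z": 0, "ax": 0, "ay": 0, "az": 6.8, "hand": 85},
], grip_force=25)

```text
clock: 0.9
eef_pos: [494.3, 276.9, 231.1]
tcp_rot: [-3.141, -0.0, 2.051]
contact_force: [0.7, 0.9, 0.1]
opening: 0.997
grasp_force: 0.0
```

Call:
drive_tool([
  {"x": -0.4, "y": 0, "z": 0, "ax": 0, "ay": 0, "az": 0, "hand": 85},
  {"x": -0.4, "y": 0, "z": 0, "ax": 0, "ay": 0, "az": 0, "hand": 85},
  {"x": -0.4, "y": 0, "z": 0, "ax": 0, "ay": 0, "az": 0, "hand": 85},
])

```text
clock: 1.2
eef_pos: [502.4, 260.8, 231.0]
tcp_rot: [-3.141, -0.0, 2.049]
contact_force: [0.2, 0.6, -0.0]
opening: 0.999
grasp_force: 0.0
```

```bash
python3 - <<'E'
from h import *
ci=imaging.camera_info("wrist"); im=imaging.grab_frame("wrist"); cv2.imwrite("pics/w1.png",im[:,:,::-1])
m=red(im); cs,_=cv2.findContours(m,cv2.RETR_EXTERNAL,cv2.CHAIN_APPROX_NONE); k=max(cs,key=cv2.contourArea)
P=np.array([ray(ci,u,50)[:2] for u in k[:,0].astype(float)],np.float32); print(cv2.minEnclosingCircle(P),P.mean(0),cv2.fitEllipse(P))
print(monitor.sense()["eef_pos"],togo([549,-141,200],1.416))
E
```

```text
((539.386474609375, 282.0987243652344), 25.932903289794922) [539.247 282.515] ((539.2965698242188, 282.2957763671875), (50.533870697021484, 50.68220520019531), 116.70819854736328)
[502.126 261.429 231.047] (array([-7.573, -2.883,  0.619]), array([-0.007, -0.003,  6.06 ]))
```

View pics/w1.png

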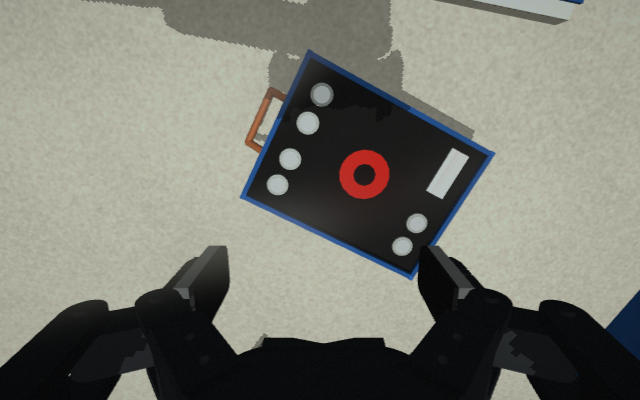

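The ring is centred at (364,174), which puts the cut-out at (539.3, 282.2). Next, the bar.

```bash
python3 - <<'E'
from h import *
print(togo([539,-200,250],1.416))
E
```

```text
(array([-8.527, -3.606, -0.381]), array([-0.007, -0.003,  6.06 ]))
```

Call:
drive_tool([
  {"x": -8.5, "y": -3.6, "z": -0.4, "ax": 0, "ay": 0, "az": 6.05, "hand": 85},
  {"x": -8.5, "y": -3.6, "z": -0.4, "ax": 0, "ay": 0, "az": 6.05, "hand": 85},
  {"x": -8.5, "y": -3.6, "z": -0.4, "ax": 0, "ay": 0, "az": 6.05, "hand": 85},
  {"x": -8.5, "y": -3.6, "z": -0.4, "ax": 0, "ay": 0, "az": 6.05, "hand": 85},
  {"x": -8.5, "y": -3.6, "z": -0.4, "ax": 0, "ay": 0, "az": 6.05, "hand": 85},
  {"x": -8.5, "y": -3.6, "z": -0.4, "ax": 0, "ay": 0, "az": 6.05, "hand": 85},
  {"x": -8.5, "y": -3.6, "z": -0.4, "ax": 0, "ay": 0, "az": 6.05, "hand": 85},
  {"x": -8.5, "y": -3.6, "z": -0.4, "ax": 0, "ay": 0, "az": 6.05, "hand": 85},
])

```text
clock: 2.05
eef_pos: [534.4, -137.8, 248.9]
tcp_rot: [3.141, -0.0, 1.419]
contact_force: [-0.2, 0.4, 0.3]
opening: 0.995
grasp_force: 0.0
```

Call:
drive_tool([
  {"x": -2, "y": -0.4, "z": 0, "ax": 0, "ay": 0, "az": 0, "hand": 85},
  {"x": -2, "y": -0.4, "z": 0, "ax": 0, "ay": 0, "az": 0, "hand": 85},
  {"x": -2, "y": -0.4, "z": 0, "ax": 0, "ay": 0, "az": 0, "hand": 85},
])

```text
clock: 2.35
eef_pos: [497.9, -236.3, 248.5]
tcp_rot: [-3.141, 0.001, 1.415]
contact_force: [1.2, -0.2, 0.7]
opening: 0.998
grasp_force: 0.0
```

```bash
python3 - <<'E'
from h import *
imaging.grab_frame("wrist")
ci=imaging.camera_info("wrist"); im=imaging.grab_frame("wrist"); cv2.imwrite("pics/w2.png",im[:,:,::-1])
print(monitor.sense()["eef_pos"],monitor.sense()["qvel"])
P=-ci["R"].T@ci["t"]; print(P)
for i,p in enumerate([(534.6,-229),(549.5,-141),(562,-52.6)]):
    for z in (84,38):
        q=ci["mtx"]@(ci["R"]@np.array([*p,z])+ci["t"]); print(i+1,z,q[:2]/q[2])
E
```

```text
[ 499.236 -232.899  248.54 ] [ 0.042 -0.001  0.003  0.009  0.002  0.009]
[ 509.457 -167.595  391.999]
1 84 [358.47  169.072]
1 38 [354.103 161.584]
2 84 [362.578  71.682]
2 38 [357.353  76.645]
3 84 [364.489 -43.12 ]
3 38 [358.59  -21.304]
```

View pics/w2.png

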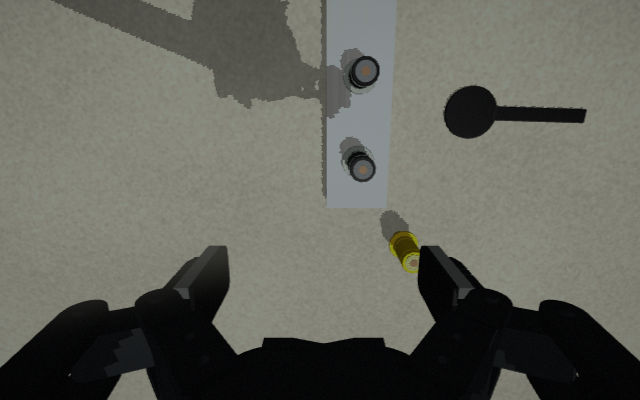

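Eyes 1 and 2 have their lens tops at (363,169) and (366,71). The bar edges are at columns 327 and 390, and the yellow one is outside the bar at (410,255).

```bash
cat >> h.py <<'E'
def lens(im,uv,rad=22):
    """centre of the round grip top: smallest-circle fit to the grey lens disc inside the black rim near uv"""
    x0,y0=int(uv[0])-rad,max(int(uv[1])-rad,0); g=cv2.cvtColor(im,cv2.COLOR_RGB2GRAY)[y0:y0+2*rad,x0:x0+2*rad]
    cc=cv2.HoughCircles(cv2.resize(cv2.GaussianBlur(g,(3,3),0),None,fx=4,fy=4,interpolation=cv2.INTER_CUBIC),cv2.HOUGH_GRADIENT,1,200,param1=120,param2=15,minRadius=28,maxRadius=80)
    c=cc[0,0]; return (c[0]+.5)/4-.5+x0,(c[1]+.5)/4-.5+y0,c[2]/4
E
python3 - <<'E'
from h import *
im=cv2.imread("pics/w2.png")[:,:,::-1].copy()
# wrist pose at the picture: 
print(im[120,340],im[120,380],im[120,320],im[120,410],im[190,310], im[50,335])
for uv in ((363,169),(366,71)):
    print(lens(im,uv)); x,y=uv
    print(im[y,x-22:x+23].sum(1)//3)
E
```

```text
[137 144 146] [137 144 147] [135 135 123] [133 132 121] [138 138 125] [133 139 141]
(np.float32(360.75), np.float32(167.5), np.float32(13.725))
[143 143 133 115 136 132 117  74  66  28  32  41  68  94  94  94  94  95
  97  99 100  99 100 100  99  98  97  95  95  94  95  82  36  34  87 143
 142 142 143 142 143 142 143 142 143]
(np.float32(364.25), np.float32(70.25), np.float32(15.2))
[ 72  78  78  75  64  50  33  33  20  22  26  59  87  89  90  89  86  83
  87  88  88  86  88  88  87  87  87  89  89  90  90  84  62  20  18  83
 140 140 140 141 141 141 141 141 141]
```

```bash
cat >> h.py <<'E'
def disc(im,uv):
    """centroid of the grey lens disc about uv (flood fill bounded by its black rim)"""
    g=cv2.cvtColor(im,cv2.COLOR_RGB2GRAY); m=((g>58)&(g<125)).astype(np.uint8)
    m=cv2.morphologyEx(m,cv2.MORPH_OPEN,np.ones((5,5),np.uint8))
    n,l,s,c=cv2.connectedComponentsWithStats(m,connectivity=4); k=l[int(uv[1]),int(uv[0])]
    return c[k],s[k]
E
python3 - <<'E'
from h import *
im=cv2.imread("pics/w2.png")[:,:,::-1].copy(); ci=imaging.camera_info("wrist")
print(monitor.sense()["eef_pos"],monitor.sense()["clock"])
for uv in ((363,169),(366,71)):
    c,s=disc(im,uv); print(c,s,ray(ci,c,84))
a=im.astype(int); m=((a[...,2]-a[...,0]>3)&(a[...,0]>100)).astype(np.uint8)
E_=[]
for side in (0,1):
    P=[]
    for y in range(5,195,3):
        x=np.flatnonzero(m[y,300:420])
        if len(x)>20: P.append(ray(ci,(300+x[0]-.5 if side==0 else 300+x[-1]+.5,y),34)[:2])
    vx,vy,x0,y0=cv2.fitLine(np.array(P,np.float32),cv2.DIST_HUBER,0,.01,.01).ravel(); print(side,np.arctan2(vy,vx)*1.0,x0,y0, len(P)); E_.append((x0,y0))
E
```

```text
[ 499.236 -232.899  248.54 ] 2.45
[362.562 169.227] [353 160  20  19 304] [ 539.136 -228.143   84.   ]
[365.476  70.446] [356  60  20  22 370] [ 552.718 -138.715   84.   ]
0 1.4193183 509.13382 -193.94543 57
1 1.4206175 582.5327 -173.05412 57
```

```bash
python3 - <<'E'
from h import *
print(togo([539,-228,100],1.420),togo([539,-228,46],1.420))
E
```

```text
(array([0.218, 0.771, 2.971]), array([-0.   , -0.005, -0.037])) (array([0.217, 0.771, 4.051]), array([-0.   , -0.005, -0.037]))
```

Call:
drive_tool([
  {"x": 0.22, "y": 0.77, "z": 1, "ax": 0, "ay": 0, "az": -0.04, "hand": 60},
  {"x": 0.22, "y": 0.77, "z": 2, "ax": 0, "ay": 0, "az": -0.04, "hand": 60},
  {"x": 0.22, "y": 0.77, "z": 2.6, "ax": 0, "ay": 0, "az": -0.04, "hand": 60},
  {"x": 0.22, "y": 0.77, "z": 2.6, "ax": 0, "ay": 0, "az": -0.04, "hand": 60},
  {"x": 0.22, "y": 0.77, "z": 2.6, "ax": 0, "ay": 0, "az": -0.04, "hand": 60},
  {"x": 0.22, "y": 0.77, "z": 2.6, "ax": 0, "ay": 0, "az": -0.04, "hand": 60},
])

```text
clock: 3.05
eef_pos: [540.7, -227.8, 121.1]
tcp_rot: [3.138, 0.001, 1.423]
contact_force: [0.4, -0.6, -0.0]
opening: 0.703
grasp_force: 0.0
```

```bash
python3 - <<'E'
from h import *
ci=imaging.camera_info("wrist"); im=imaging.grab_frame("wrist"); cv2.imwrite("pics/w3.png",im[:,:,::-1])
s=monitor.sense(); print(s["eef_pos"],s["opening"],s["contact_force"])
for i,p in enumerate([(539.1,-228.1),(552.7,-138.7)]):
    q=ci["mtx"]@(ci["R"]@np.array([*p,84])+ci["t"]); uv=q[:2]/q[2]; c,t=disc(im,uv); print(i+1,uv,c,t,ray(ci,c,84))
print(togo([539,-228,46],1.420))
E
```

```text
[ 540.669 -228.189  121.255] 0.6994472125554653 [-1.227  0.025 -0.076]
1 [320.019 226.153] [318.307 227.872] [299 211  37  34 919] [ 537.913 -229.038   84.   ]
2 [320.126  65.057] [319.344  68.459] [ 301   50   37   38 1129] [ 552.04  -140.296   84.   ]
(array([ 0.   , -0.039,  1.505]), array([0.037, 0.009, 0.02 ]))
```

View pics/w3.png

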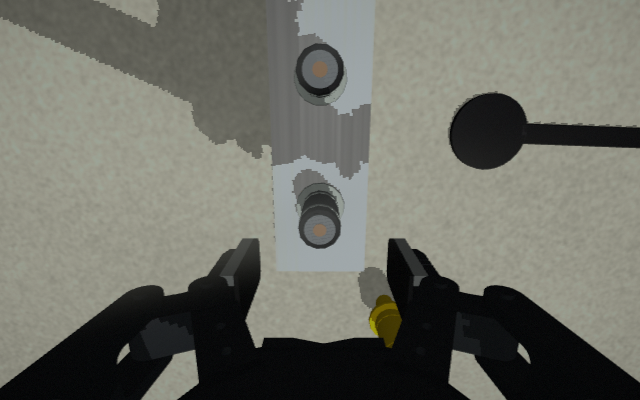

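The lens of eye 1 is at (319,229), between the fingers (pads at columns 259 and 388). The yellow one stays clear.

Call:
drive_tool([
  {"x": -0.01, "y": -0.04, "z": 0.5, "ax": 0, "ay": 0, "az": 0, "hand": 60},
  {"x": -0.01, "y": -0.04, "z": 1.0, "ax": 0, "ay": 0, "az": 0, "hand": 60},
  {"x": -0.01, "y": -0.04, "z": 1.3, "ax": 0, "ay": 0, "az": 0, "hand": 50},
  {"x": -0.01, "y": -0.04, "z": 1.5, "ax": 0, "ay": 0, "az": 0, "hand": 40},
  {"x": -0.01, "y": -0.04, "z": 1.5, "ax": 0, "ay": 0, "az": 0, "hand": 32},
  {"x": -0.01, "y": -0.04, "z": 1.5, "ax": 0, "ay": 0, "az": 0, "hand": 30},
  {"x": -0.01, "y": -0.04, "z": 1.5, "ax": 0, "ay": 0, "az": 0, "hand": 30},
], grip_force=20)

```text
clock: 3.8
eef_pos: [537.7, -228.7, 44.6]
tcp_rot: [3.14, 0.0, 1.421]
contact_force: [-0.4, 0.1, 0.8]
opening: 0.35
grasp_force: 0.0
```

Call:
drive_tool([
  {"x": 0, "y": 0, "z": 0, "ax": 0, "ay": 0, "az": 0, "hand": 29},
  {"x": 0, "y": 0, "z": 0, "ax": 0, "ay": 0, "az": 0, "hand": 28},
  {"x": 0, "y": 0, "z": 0, "ax": 0, "ay": 0, "az": 0, "hand": 27.5},
  {"x": 0, "y": 0, "z": 0, "ax": 0, "ay": 0, "az": 0, "hand": 27.5},
])

```text
clock: 4.2
eef_pos: [537.4, -228.5, 43.9]
tcp_rot: [3.141, 0.0, 1.421]
contact_force: [0.5, -0.2, 1.0]
opening: 0.323
grasp_force: 0.6
```

Call:
drive_tool([
  {"x": 0, "y": 0, "z": -0.03, "ax": 0, "ay": 0, "az": 0, "hand": 27},
  {"x": 0, "y": 0, "z": -0.03, "ax": 0, "ay": 0, "az": 0, "hand": 26.5},
  {"x": 0, "y": 0, "z": -0.03, "ax": 0, "ay": 0, "az": 0, "hand": 26},
  {"x": 0, "y": 0, "z": -0.03, "ax": 0, "ay": 0, "az": 0, "hand": 25.5},
  {"x": 0, "y": 0, "z": -0.03, "ax": 0, "ay": 0, "az": 0, "hand": 25.5},
])

```text
clock: 4.7
eef_pos: [537.0, -228.4, 45.2]
tcp_rot: [3.141, 0.0, 1.421]
contact_force: [-0.0, 1.0, 2.2]
opening: 0.301
grasp_force: 9.8
```

Call:
drive_tool([
  {"x": 0, "y": 0, "z": 0, "ax": 0, "ay": 0, "az": 0, "hand": 24},
  {"x": 0, "y": 0, "z": 0, "ax": 0, "ay": 0, "az": 0, "hand": 20},
  {"x": 0, "y": 0, "z": 0, "ax": 0, "ay": 0, "az": 0, "hand": 20},
  {"x": 0, "y": 0, "z": 0, "ax": 0, "ay": 0, "az": 0, "hand": 20},
])

```text
clock: 5.1
eef_pos: [537.0, -228.4, 45.2]
tcp_rot: [3.141, 0.0, 1.421]
contact_force: [0.8, 0.7, 3.5]
opening: 0.298
grasp_force: 19.5
```

Call:
drive_tool([
  {"x": 0, "y": 0, "z": -0.01, "ax": 0, "ay": 0, "az": 0, "hand": 20},
  {"x": 0, "y": 0.01, "z": -0.01, "ax": 0, "ay": 0, "az": 0, "hand": 20},
  {"x": 0, "y": 0.01, "z": -0.01, "ax": 0, "ay": 0, "az": 0, "hand": 20},
  {"x": 0, "y": 0.01, "z": -0.01, "ax": 0, "ay": 0, "az": 0, "hand": 20},
])

```text
clock: 5.5
eef_pos: [537.2, -228.4, 45.3]
tcp_rot: [-3.141, -0.0, 1.421]
contact_force: [-0.0, 0.1, -1.3]
opening: 0.299
grasp_force: 19.7
```

Call:
drive_tool([
  {"x": 0, "y": 0.01, "z": 0, "ax": 0, "ay": 0, "az": 0, "hand": 20},
  {"x": 0, "y": 0.01, "z": 0, "ax": 0, "ay": 0, "az": 0, "hand": 20},
  {"x": 0, "y": 0.01, "z": 0, "ax": 0, "ay": 0, "az": 0, "hand": 20},
])

```text
clock: 5.8
eef_pos: [537.9, -228.5, 45.5]
tcp_rot: [-3.142, 0.0, 1.421]
contact_force: [0.8, -0.2, -1.0]
opening: 0.298
grasp_force: 19.7
```

Call:
drive_tool([
  {"x": 0, "y": 0.01, "z": 0.004, "ax": 0, "ay": 0, "az": 0, "hand": 20},
  {"x": 0, "y": 0.02, "z": 0.004, "ax": 0, "ay": 0, "az": 0, "hand": 20},
  {"x": 0, "y": 0.02, "z": 0.004, "ax": 0, "ay": 0, "az": 0, "hand": 20},
  {"x": 0, "y": 0.02, "z": 0.004, "ax": 0, "ay": 0, "az": 0, "hand": 20},
])

```text
clock: 6.2
eef_pos: [538.9, -228.7, 45.4]
tcp_rot: [3.142, 0.0, 1.421]
contact_force: [-0.4, 0.6, -1.5]
opening: 0.299
grasp_force: 19.7
```

Call:
drive_tool([
  {"x": 0, "y": 0.01, "z": 0, "ax": 0, "ay": 0, "az": 0, "hand": 20},
  {"x": 0, "y": 0.02, "z": 0, "ax": 0, "ay": 0, "az": 0, "hand": 20},
  {"x": 0, "y": 0.02, "z": 0, "ax": 0, "ay": 0, "az": 0, "hand": 20},
  {"x": 0, "y": 0.02, "z": 0, "ax": 0, "ay": 0, "az": 0, "hand": 20},
])

```text
clock: 6.6
eef_pos: [539.9, -228.8, 45.4]
tcp_rot: [3.142, 0.0, 1.421]
contact_force: [0.0, 1.2, -0.8]
opening: 0.298
grasp_force: 19.7
```

Call:
drive_tool([
  {"x": 0, "y": 0.01, "z": 0, "ax": 0, "ay": 0, "az": 0, "hand": 20},
  {"x": 0, "y": 0.01, "z": 0, "ax": 0, "ay": 0, "az": 0, "hand": 20},
  {"x": 0, "y": 0.01, "z": 0, "ax": 0, "ay": 0, "az": 0, "hand": 20},
])

```text
clock: 6.9
eef_pos: [540.4, -228.9, 45.4]
tcp_rot: [3.142, 0.0, 1.421]
contact_force: [0.1, 0.6, -0.9]
opening: 0.299
grasp_force: 19.7
```

Call:
drive_tool([
  {"x": 0, "y": 0.01, "z": 0, "ax": 0, "ay": 0, "az": 0, "hand": 20},
  {"x": 0, "y": 0.01, "z": 0, "ax": 0, "ay": 0, "az": 0, "hand": 20},
  {"x": 0, "y": 0.01, "z": 0, "ax": 0, "ay": 0, "az": 0, "hand": 20},
])

```text
clock: 7.2
eef_pos: [540.9, -229.0, 45.4]
tcp_rot: [3.142, -0.0, 1.421]
contact_force: [0.7, 0.1, 0.1]
opening: 0.296
grasp_force: 19.7
```

Call:
drive_tool([
  {"x": 0, "y": 0.01, "z": 0, "ax": 0, "ay": 0, "az": 0, "hand": 20},
  {"x": 0, "y": 0.01, "z": 0, "ax": 0, "ay": 0, "az": 0, "hand": 20},
  {"x": 0, "y": 0.01, "z": 0, "ax": 0, "ay": 0, "az": 0, "hand": 20},
])

```text
clock: 7.5
eef_pos: [541.4, -229.1, 45.4]
tcp_rot: [-3.142, 0.0, 1.421]
contact_force: [-0.7, -0.4, 0.2]
opening: 0.296
grasp_force: 19.7
```

Call:
drive_tool([
  {"x": 0, "y": 0.01, "z": 0, "ax": 0, "ay": 0, "az": 0, "hand": 20},
  {"x": 0, "y": 0.01, "z": 0, "ax": 0, "ay": 0, "az": 0, "hand": 20},
  {"x": 0, "y": 0.01, "z": 0, "ax": 0, "ay": 0, "az": 0, "hand": 20},
])

```text
clock: 7.8
eef_pos: [541.6, -229.0, 45.3]
tcp_rot: [-3.141, -0.0, 1.421]
contact_force: [-1.7, 1.5, -0.2]
opening: 0.299
grasp_force: 19.8
```

Call:
drive_tool([
  {"x": 0, "y": 0.01, "z": 0, "ax": 0, "ay": 0, "az": 0, "hand": 20},
  {"x": 0, "y": 0.01, "z": 0, "ax": 0, "ay": 0, "az": 0, "hand": 20},
  {"x": 0, "y": 0.01, "z": 0, "ax": 0, "ay": 0, "az": 0, "hand": 20},
])

```text
clock: 8.1
eef_pos: [541.7, -229.0, 45.3]
tcp_rot: [-3.14, -0.0, 1.421]
contact_force: [-5.2, 1.0, 2.9]
opening: 0.297
grasp_force: 20.0
```

Call:
drive_tool([
  {"x": 0, "y": 0.006, "z": 0, "ax": 0, "ay": 0, "az": 0, "hand": 20},
  {"x": 0, "y": 0.006, "z": 0, "ax": 0, "ay": 0, "az": 0, "hand": 20},
  {"x": 0, "y": 0.006, "z": 0, "ax": 0, "ay": 0, "az": 0, "hand": 20},
])

```text
clock: 8.4
eef_pos: [541.8, -229.0, 45.3]
tcp_rot: [-3.14, -0.0, 1.421]
contact_force: [-6.1, 1.4, 2.5]
opening: 0.297
grasp_force: 20.2
```

Call:
drive_tool([
  {"x": 0, "y": -0.02, "z": 0, "ax": 0, "ay": 0, "az": 0, "hand": 20},
  {"x": 0, "y": -0.04, "z": 0, "ax": 0, "ay": 0, "az": 0, "hand": 20},
  {"x": 0, "y": -0.06, "z": 0, "ax": 0, "ay": 0, "az": 0, "hand": 20},
  {"x": 0, "y": -0.08, "z": 0, "ax": 0, "ay": 0, "az": 0, "hand": 20},
  {"x": 0, "y": -0.1, "z": 0, "ax": 0, "ay": 0, "az": 0, "hand": 20},
  {"x": 0, "y": -0.1, "z": 0, "ax": 0, "ay": 0, "az": 0, "hand": 20},
  {"x": 0, "y": -0.1, "z": 0, "ax": 0, "ay": 0, "az": 0, "hand": 20},
])

```text
clock: 9.1
eef_pos: [537.8, -228.5, 45.4]
tcp_rot: [3.141, 0.0, 1.421]
contact_force: [-0.4, 0.4, -1.7]
opening: 0.296
grasp_force: 19.8
```

Call:
drive_tool([
  {"x": 0, "y": -0.02, "z": 0, "ax": 0, "ay": 0, "az": 0, "hand": 20},
  {"x": 0, "y": -0.02, "z": 0, "ax": 0, "ay": 0, "az": 0, "hand": 20},
  {"x": 0, "y": -0.02, "z": 0, "ax": 0, "ay": 0, "az": 0, "hand": 20},
])

```text
clock: 9.4
eef_pos: [536.7, -228.4, 45.4]
tcp_rot: [3.142, 0.0, 1.421]
contact_force: [0.7, -0.2, -0.7]
opening: 0.295
grasp_force: 19.8
```

Call:
drive_tool([
  {"x": 0, "y": -0.01, "z": 0, "ax": 0, "ay": 0, "az": 0, "hand": 20},
  {"x": 0, "y": -0.01, "z": 0, "ax": 0, "ay": 0, "az": 0, "hand": 20},
  {"x": 0, "y": -0.01, "z": 0, "ax": 0, "ay": 0, "az": 0, "hand": 20},
])

```text
clock: 9.7
eef_pos: [536.2, -228.3, 45.4]
tcp_rot: [3.142, 0.0, 1.421]
contact_force: [0.0, -0.5, -0.8]
opening: 0.3
grasp_force: 19.8
```

Call:
drive_tool([
  {"x": 0, "y": -0.01, "z": 0, "ax": 0, "ay": 0, "az": 0, "hand": 20},
  {"x": 0, "y": -0.01, "z": 0, "ax": 0, "ay": 0, "az": 0, "hand": 20},
  {"x": 0, "y": -0.01, "z": 0, "ax": 0, "ay": 0, "az": 0, "hand": 20},
])

```text
clock: 10.0
eef_pos: [535.7, -228.2, 45.4]
tcp_rot: [3.142, 0.0, 1.421]
contact_force: [-0.2, 0.3, -0.8]
opening: 0.298
grasp_force: 19.8
```

Call:
drive_tool([
  {"x": 0, "y": -0.01, "z": 0, "ax": 0, "ay": 0, "az": 0, "hand": 20},
  {"x": 0, "y": -0.01, "z": 0, "ax": 0, "ay": 0, "az": 0, "hand": 20},
  {"x": 0, "y": -0.01, "z": 0, "ax": 0, "ay": 0, "az": 0, "hand": 20},
])

```text
clock: 10.3
eef_pos: [535.4, -228.2, 45.5]
tcp_rot: [3.141, 0.0, 1.421]
contact_force: [0.4, 0.1, -0.9]
opening: 0.295
grasp_force: 19.8
```

Call:
drive_tool([
  {"x": 0, "y": -0.01, "z": 0, "ax": 0, "ay": 0, "az": 0, "hand": 20},
  {"x": 0, "y": -0.01, "z": 0, "ax": 0, "ay": 0, "az": 0, "hand": 20},
  {"x": 0, "y": -0.01, "z": 0, "ax": 0, "ay": 0, "az": 0, "hand": 20},
])

```text
clock: 10.6
eef_pos: [535.2, -228.2, 45.5]
tcp_rot: [3.141, 0.0, 1.421]
contact_force: [3.1, -0.7, -2.6]
opening: 0.3
grasp_force: 19.8
```

Call:
drive_tool([
  {"x": 0, "y": -0.006, "z": 0, "ax": 0, "ay": 0, "az": 0, "hand": 20},
  {"x": 0, "y": -0.006, "z": 0, "ax": 0, "ay": 0, "az": 0, "hand": 20},
  {"x": 0, "y": -0.006, "z": 0, "ax": 0, "ay": 0, "az": 0, "hand": 20},
])

```text
clock: 10.9
eef_pos: [535.1, -228.2, 45.6]
tcp_rot: [3.14, 0.0, 1.421]
contact_force: [5.6, -0.6, -3.1]
opening: 0.297
grasp_force: 19.9
```

Call:
drive_tool([
  {"x": 0, "y": -0.004, "z": 0, "ax": 0, "ay": 0, "az": 0, "hand": 20},
  {"x": 0, "y": -0.004, "z": 0, "ax": 0, "ay": 0, "az": 0, "hand": 20},
  {"x": 0, "y": -0.004, "z": 0, "ax": 0, "ay": 0, "az": 0, "hand": 20},
])

```text
clock: 11.2
eef_pos: [535.1, -228.2, 45.6]
tcp_rot: [3.14, 0.0, 1.421]
contact_force: [6.7, -0.0, -4.2]
opening: 0.301
grasp_force: 19.9
```

Call:
drive_tool([
  {"x": 0, "y": 0.04, "z": 0, "ax": 0, "ay": 0, "az": 0, "hand": 20},
  {"x": 0, "y": 0.07, "z": 0.006, "ax": 0, "ay": 0, "az": 0, "hand": 20},
  {"x": 0, "y": 0.07, "z": 0.006, "ax": 0, "ay": 0, "az": 0, "hand": 20},
  {"x": 0, "y": 0.07, "z": 0.006, "ax": 0, "ay": 0, "az": 0, "hand": 26},
  {"x": 0, "y": 0.07, "z": 0.006, "ax": 0, "ay": 0, "az": 0, "hand": 40},
  {"x": 0, "y": 0.07, "z": 0.006, "ax": 0, "ay": 0, "az": 0, "hand": 60},
  {"x": 0, "y": 0.07, "z": 0.006, "ax": 0, "ay": 0, "az": 0, "hand": 60},
])

```text
clock: 11.9
eef_pos: [537.7, -228.5, 45.0]
tcp_rot: [-3.141, 0.0, 1.421]
contact_force: [0.5, 0.1, 0.4]
opening: 0.701
grasp_force: 0.0
```

Call:
drive_tool([
  {"x": 0, "y": 0, "z": -0.5, "ax": 0, "ay": 0, "az": 0, "hand": 60},
  {"x": 0, "y": 0, "z": -1.2, "ax": 0, "ay": 0, "az": 0, "hand": 60},
  {"x": 0, "y": 0, "z": -1.5, "ax": 0, "ay": 0, "az": 0, "hand": 60},
  {"x": 0.5, "y": 0, "z": -1.5, "ax": 0, "ay": 0, "az": 0, "hand": 60},
  {"x": 1.3, "y": -0.01, "z": -1.5, "ax": 0, "ay": 0, "az": 0, "hand": 60},
  {"x": 1.79, "y": -0.015, "z": -1.5, "ax": 0, "ay": 0, "az": 0, "hand": 60},
  {"x": 1.79, "y": -0.015, "z": -1.5, "ax": 0, "ay": 0, "az": 0, "hand": 60},
  {"x": 1.79, "y": -0.015, "z": -1.5, "ax": 0, "ay": 0, "az": 0, "hand": 60},
])

```text
clock: 12.7
eef_pos: [550.3, -139.7, 119.9]
tcp_rot: [-3.141, 0.0, 1.423]
contact_force: [0.7, -0.3, -0.0]
opening: 0.702
grasp_force: 0.0
```

```bash
cat > look.py <<'E'
from h import *
import sys
ci=imaging.camera_info("wrist"); im=imaging.grab_frame("wrist"); cv2.imwrite(f"pics/{sys.argv[1]}.png",im[:,:,::-1])
s=monitor.sense(); print(s["eef_pos"],s["opening"],s["contact_force"],s["clock"])
p=s["eef_pos"].copy(); q=ci["mtx"]@(ci["R"]@np.array([p[0],p[1],84])+ci["t"]); uv=q[:2]/q[2]
c,t=disc(im,uv); e=ray(ci,c,84); print(uv,c,t,e)
print(togo([e[0],e[1],45.5],1.420))
E
python3 look.py w4
```

```text
[ 550.273 -140.252  119.935] 0.703638618687431 [-0.297  0.238  0.04 ] 12.75
[322.879 226.986] [324.996 226.952] [305 210  38  34 894] [ 551.531 -140.417   84.   ]
(array([0.001, 0.025, 1.489]), array([-0.001,  0.003,  0.018]))
```

Call:
drive_tool([
  {"x": 0, "y": 0.005, "z": 0.5, "ax": 0, "ay": 0, "az": 0, "hand": 60},
  {"x": 0, "y": 0.005, "z": 1.0, "ax": 0, "ay": 0, "az": 0, "hand": 60},
  {"x": 0, "y": 0.005, "z": 1.3, "ax": 0, "ay": 0, "az": 0, "hand": 50},
  {"x": 0, "y": 0.005, "z": 1.48, "ax": 0, "ay": 0, "az": 0, "hand": 40},
  {"x": 0, "y": 0.005, "z": 1.48, "ax": 0, "ay": 0, "az": 0, "hand": 32},
  {"x": 0, "y": 0.005, "z": 1.48, "ax": 0, "ay": 0, "az": 0, "hand": 29},
  {"x": 0, "y": 0.005, "z": 1.48, "ax": 0, "ay": 0, "az": 0, "hand": 28},
  {"x": 0, "y": 0.005, "z": 1.48, "ax": 0, "ay": 0, "az": 0, "hand": 27.5},
])

```text
clock: 13.55
eef_pos: [551.2, -140.1, 47.0]
tcp_rot: [3.14, 0.0, 1.421]
contact_force: [1.4, -0.1, -0.9]
opening: 0.324
grasp_force: 0.2
```

Call:
drive_tool([
  {"x": 0, "y": 0, "z": 0, "ax": 0, "ay": 0, "az": 0, "hand": 27},
  {"x": 0, "y": 0, "z": 0, "ax": 0, "ay": 0, "az": 0, "hand": 26.6},
  {"x": 0, "y": 0, "z": 0, "ax": 0, "ay": 0, "az": 0, "hand": 26.2},
  {"x": 0, "y": 0, "z": 0, "ax": 0, "ay": 0, "az": 0, "hand": 26},
])

```text
clock: 13.95
eef_pos: [551.0, -140.0, 46.3]
tcp_rot: [3.141, 0.0, 1.421]
contact_force: [1.6, -0.4, 1.5]
opening: 0.306
grasp_force: 0.8
```

Call:
drive_tool([
  {"x": 0, "y": 0.004, "z": 0, "ax": 0, "ay": 0, "az": 0, "hand": 25.6},
  {"x": 0, "y": 0.004, "z": 0, "ax": 0, "ay": 0, "az": 0, "hand": 25.3},
  {"x": 0, "y": 0.004, "z": 0, "ax": 0, "ay": 0, "az": 0, "hand": 25},
])

```text
clock: 14.25
eef_pos: [551.0, -140.0, 46.4]
tcp_rot: [3.141, 0.0, 1.421]
contact_force: [0.4, 0.6, 5.5]
opening: 0.299
grasp_force: 19.3
```

Call:
drive_tool([
  {"x": 0, "y": 0, "z": -0.005, "ax": 0, "ay": 0, "az": 0, "hand": 24},
  {"x": 0, "y": 0, "z": -0.005, "ax": 0, "ay": 0, "az": 0, "hand": 20},
  {"x": 0, "y": 0, "z": -0.005, "ax": 0, "ay": 0, "az": 0, "hand": 20},
  {"x": 0, "y": 0, "z": -0.005, "ax": 0, "ay": 0, "az": 0, "hand": 20},
])

```text
clock: 14.65
eef_pos: [551.0, -140.0, 46.4]
tcp_rot: [3.141, 0.0, 1.421]
contact_force: [2.5, 0.2, 2.5]
opening: 0.299
grasp_force: 19.7
```

Call:
drive_tool([
  {"x": 0, "y": 0.01, "z": -0.006, "ax": 0, "ay": 0, "az": 0, "hand": 20},
  {"x": 0, "y": 0.01, "z": -0.006, "ax": 0, "ay": 0, "az": 0, "hand": 20},
  {"x": 0, "y": 0.01, "z": -0.006, "ax": 0, "ay": 0, "az": 0, "hand": 20},
])

```text
clock: 14.95
eef_pos: [551.0, -140.0, 46.4]
tcp_rot: [-3.141, -0.0, 1.421]
contact_force: [1.6, -0.4, -0.9]
opening: 0.298
grasp_force: 19.8
```

Call:
drive_tool([
  {"x": 0, "y": 0.01, "z": 0, "ax": 0, "ay": 0, "az": 0, "hand": 20},
  {"x": 0, "y": 0.01, "z": 0, "ax": 0, "ay": 0, "az": 0, "hand": 20},
  {"x": 0, "y": 0.01, "z": 0, "ax": 0, "ay": 0, "az": 0, "hand": 20},
])

```text
clock: 15.25
eef_pos: [551.1, -140.0, 46.4]
tcp_rot: [-3.14, -0.0, 1.421]
contact_force: [-0.2, 1.0, 0.2]
opening: 0.298
grasp_force: 19.9
```

Call:
drive_tool([
  {"x": 0, "y": 0.01, "z": 0, "ax": 0, "ay": 0, "az": 0, "hand": 20},
  {"x": 0, "y": 0.01, "z": 0, "ax": 0, "ay": 0, "az": 0, "hand": 20},
  {"x": 0, "y": 0.01, "z": 0, "ax": 0, "ay": 0, "az": 0, "hand": 20},
])

```text
clock: 15.55
eef_pos: [552.1, -140.1, 46.5]
tcp_rot: [-3.141, -0.0, 1.421]
contact_force: [0.4, 0.2, -0.5]
opening: 0.297
grasp_force: 19.8
```

Call:
drive_tool([
  {"x": 0, "y": 0.008, "z": 0, "ax": 0, "ay": 0, "az": 0, "hand": 20},
  {"x": 0, "y": 0.008, "z": 0, "ax": 0, "ay": 0, "az": 0, "hand": 20},
  {"x": 0, "y": 0.008, "z": 0, "ax": 0, "ay": 0, "az": 0, "hand": 20},
])

```text
clock: 15.85
eef_pos: [552.7, -140.3, 46.6]
tcp_rot: [3.142, 0.0, 1.421]
contact_force: [-0.0, 0.2, -0.9]
opening: 0.298
grasp_force: 19.8
```

Call:
drive_tool([
  {"x": 0, "y": 0.008, "z": 0, "ax": 0, "ay": 0, "az": 0, "hand": 20},
  {"x": 0, "y": 0.008, "z": 0, "ax": 0, "ay": 0, "az": 0, "hand": 20},
  {"x": 0, "y": 0.008, "z": 0, "ax": 0, "ay": 0, "az": 0, "hand": 20},
])

```text
clock: 16.15
eef_pos: [552.8, -140.2, 46.6]
tcp_rot: [-3.141, -0.0, 1.421]
contact_force: [-0.8, 0.6, 0.1]
opening: 0.299
grasp_force: 19.9
```

Call:
drive_tool([
  {"x": 0, "y": 0.008, "z": 0, "ax": 0, "ay": 0, "az": 0, "hand": 20},
  {"x": 0, "y": 0.008, "z": 0, "ax": 0, "ay": 0, "az": 0, "hand": 20},
  {"x": 0, "y": 0.008, "z": 0, "ax": 0, "ay": 0, "az": 0, "hand": 20},
])

```text
clock: 16.45
eef_pos: [552.9, -140.2, 46.5]
tcp_rot: [-3.141, -0.0, 1.421]
contact_force: [-2.8, 0.6, 0.8]
opening: 0.295
grasp_force: 20.0
```

Call:
drive_tool([
  {"x": 0, "y": 0.012, "z": 0, "ax": 0, "ay": 0, "az": 0, "hand": 20},
  {"x": 0, "y": 0.012, "z": 0, "ax": 0, "ay": 0, "az": 0, "hand": 20},
  {"x": 0, "y": 0.012, "z": 0, "ax": 0, "ay": 0, "az": 0, "hand": 20},
])

```text
clock: 16.75
eef_pos: [553.0, -140.3, 46.5]
tcp_rot: [-3.14, -0.0, 1.421]
contact_force: [-5.8, 1.5, 2.7]
opening: 0.296
grasp_force: 20.3
```

Call:
drive_tool([
  {"x": 0, "y": -0.01, "z": 0, "ax": 0, "ay": 0, "az": 0, "hand": 20},
  {"x": 0, "y": -0.02, "z": 0, "ax": 0, "ay": 0, "az": 0, "hand": 20},
  {"x": 0, "y": -0.03, "z": 0, "ax": 0, "ay": 0, "az": 0, "hand": 20},
  {"x": 0, "y": -0.04, "z": 0, "ax": 0, "ay": 0, "az": 0, "hand": 20},
  {"x": 0, "y": -0.04, "z": 0, "ax": 0, "ay": 0, "az": 0, "hand": 20},
  {"x": 0, "y": -0.04, "z": 0, "ax": 0, "ay": 0, "az": 0, "hand": 20},
])

```text
clock: 17.35
eef_pos: [552.7, -140.3, 46.9]
tcp_rot: [3.14, 0.0, 1.421]
contact_force: [-0.2, -0.4, -0.5]
opening: 0.296
grasp_force: 19.9
```

Call:
drive_tool([
  {"x": 0, "y": -0.01, "z": 0.006, "ax": 0, "ay": 0, "az": 0, "hand": 20},
  {"x": 0, "y": -0.01, "z": 0.006, "ax": 0, "ay": 0, "az": 0, "hand": 20},
  {"x": 0, "y": -0.01, "z": 0.006, "ax": 0, "ay": 0, "az": 0, "hand": 20},
])

```text
clock: 17.65
eef_pos: [551.7, -140.1, 46.4]
tcp_rot: [3.141, 0.0, 1.421]
contact_force: [0.7, 0.5, -0.2]
opening: 0.296
grasp_force: 19.9
```

Call:
drive_tool([
  {"x": 0, "y": -0.01, "z": 0, "ax": 0, "ay": 0, "az": 0, "hand": 20},
  {"x": 0, "y": -0.01, "z": 0, "ax": 0, "ay": 0, "az": 0, "hand": 20},
  {"x": 0, "y": -0.01, "z": 0, "ax": 0, "ay": 0, "az": 0, "hand": 20},
])

```text
clock: 17.95
eef_pos: [551.1, -140.0, 46.4]
tcp_rot: [3.141, 0.0, 1.421]
contact_force: [-0.3, -0.7, -0.0]
opening: 0.294
grasp_force: 20.0
```

Call:
drive_tool([
  {"x": 0, "y": -0.008, "z": 0, "ax": 0, "ay": 0, "az": 0, "hand": 20},
  {"x": 0, "y": -0.008, "z": 0, "ax": 0, "ay": 0, "az": 0, "hand": 20},
  {"x": 0, "y": -0.008, "z": 0, "ax": 0, "ay": 0, "az": 0, "hand": 20},
])

```text
clock: 18.25
eef_pos: [551.0, -140.0, 46.4]
tcp_rot: [3.141, 0.0, 1.421]
contact_force: [1.8, -0.7, -0.6]
opening: 0.301
grasp_force: 19.9
```

Call:
drive_tool([
  {"x": 0, "y": -0.008, "z": 0, "ax": 0, "ay": 0, "az": 0, "hand": 20},
  {"x": 0, "y": -0.008, "z": 0, "ax": 0, "ay": 0, "az": 0, "hand": 20},
  {"x": 0, "y": -0.008, "z": 0, "ax": 0, "ay": 0, "az": 0, "hand": 20},
])

```text
clock: 18.55
eef_pos: [550.9, -140.0, 46.5]
tcp_rot: [3.14, 0.0, 1.421]
contact_force: [4.5, -1.4, -1.5]
opening: 0.301
grasp_force: 19.9
```

Eye 2 travelled 2.1 mm, so it is sound. Next is eye 3.

Call:
drive_tool([
  {"x": 0, "y": -0.008, "z": 0, "ax": 0, "ay": 0, "az": 0, "hand": 20},
  {"x": 0, "y": -0.008, "z": 0, "ax": 0, "ay": 0, "az": 0, "hand": 20},
  {"x": 0, "y": -0.008, "z": 0, "ax": 0, "ay": 0, "az": 0, "hand": 20},
])

```text
clock: 18.85
eef_pos: [550.8, -140.0, 46.5]
tcp_rot: [3.14, 0.0, 1.421]
contact_force: [6.2, -0.8, -3.7]
opening: 0.297
grasp_force: 19.9
```

Call:
drive_tool([
  {"x": 0, "y": 0.02, "z": 0, "ax": 0, "ay": 0, "az": 0, "hand": 20},
  {"x": 0, "y": 0.04, "z": 0.006, "ax": 0, "ay": 0, "az": 0, "hand": 20},
  {"x": 0, "y": 0.04, "z": 0.006, "ax": 0, "ay": 0, "az": 0, "hand": 20},
  {"x": 0, "y": 0.04, "z": 0.006, "ax": 0, "ay": 0, "az": 0, "hand": 26},
  {"x": 0, "y": 0.04, "z": 0.006, "ax": 0, "ay": 0, "az": 0, "hand": 40},
  {"x": 0, "y": 0.04, "z": 0.006, "ax": 0, "ay": 0, "az": 0, "hand": 60},
  {"x": 0, "y": 0.04, "z": 0.006, "ax": 0, "ay": 0, "az": 0, "hand": 60},
])

```text
clock: 19.55
eef_pos: [551.4, -140.0, 45.8]
tcp_rot: [-3.141, -0.0, 1.421]
contact_force: [0.2, -0.4, -1.4]
opening: 0.7
grasp_force: 0.0
```

Call:
drive_tool([
  {"x": 0, "y": 0, "z": -0.5, "ax": 0, "ay": 0, "az": 0, "hand": 60},
  {"x": 0, "y": 0, "z": -1.2, "ax": 0, "ay": 0, "az": 0, "hand": 60},
  {"x": 0, "y": 0, "z": -1.5, "ax": 0, "ay": 0, "az": 0, "hand": 60},
  {"x": 0.5, "y": 0, "z": -1.5, "ax": 0, "ay": 0, "az": 0, "hand": 60},
  {"x": 1.3, "y": 0, "z": -1.5, "ax": 0, "ay": 0, "az": 0, "hand": 60},
  {"x": 1.8, "y": 0, "z": -1.5, "ax": 0, "ay": 0, "az": 0, "hand": 60},
  {"x": 1.8, "y": 0, "z": -1.5, "ax": 0, "ay": 0, "az": 0, "hand": 60},
  {"x": 1.8, "y": 0, "z": -1.5, "ax": 0, "ay": 0, "az": 0, "hand": 60},
])

```text
clock: 20.35
eef_pos: [565.0, -50.9, 120.9]
tcp_rot: [-3.141, 0.0, 1.423]
contact_force: [-0.3, -0.5, 1.1]
opening: 0.7
grasp_force: 0.0
```

```bash
python3 look.py w5
```

```text
[564.988 -51.487 120.91 ] 0.7060394862626604 [0.349 0.837 0.237] 20.4
[322.84  226.408] [324.105 227.073] [308 212  33  31 803] [565.679 -52.021  84.   ]
(array([-0.008,  0.016,  1.508]), array([-0.004,  0.003,  0.018]))
```

Call:
drive_tool([
  {"x": -0.01, "y": 0.006, "z": 0.5, "ax": 0, "ay": 0, "az": 0, "hand": 60},
  {"x": -0.01, "y": 0.006, "z": 1.0, "ax": 0, "ay": 0, "az": 0, "hand": 60},
  {"x": -0.01, "y": 0.006, "z": 1.3, "ax": 0, "ay": 0, "az": 0, "hand": 50},
  {"x": -0.01, "y": 0.006, "z": 1.49, "ax": 0, "ay": 0, "az": 0, "hand": 40},
  {"x": -0.01, "y": 0.006, "z": 1.49, "ax": 0, "ay": 0, "az": 0, "hand": 32},
  {"x": -0.01, "y": 0.006, "z": 1.49, "ax": 0, "ay": 0, "az": 0, "hand": 29},
  {"x": -0.01, "y": 0.006, "z": 1.49, "ax": 0, "ay": 0, "az": 0, "hand": 28},
  {"x": -0.01, "y": 0.006, "z": 1.49, "ax": 0, "ay": 0, "az": 0, "hand": 27.5},
])

```text
clock: 21.2
eef_pos: [566.1, -51.7, 47.4]
tcp_rot: [3.14, -0.0, 1.421]
contact_force: [0.6, -0.3, -0.2]
opening: 0.321
grasp_force: 0.0
```

Call:
drive_tool([
  {"x": 0, "y": 0, "z": 0, "ax": 0, "ay": 0, "az": 0, "hand": 27},
  {"x": 0, "y": 0, "z": 0, "ax": 0, "ay": 0, "az": 0, "hand": 26.6},
  {"x": 0, "y": 0, "z": 0, "ax": 0, "ay": 0, "az": 0, "hand": 26.2},
  {"x": 0, "y": 0, "z": 0, "ax": 0, "ay": 0, "az": 0, "hand": 26},
])

```text
clock: 21.6
eef_pos: [565.6, -51.7, 46.7]
tcp_rot: [3.141, -0.0, 1.421]
contact_force: [1.3, -0.5, 0.5]
opening: 0.303
grasp_force: 0.2
```

Call:
drive_tool([
  {"x": 0, "y": 0, "z": -0.006, "ax": 0, "ay": 0, "az": 0, "hand": 25.6},
  {"x": 0, "y": 0, "z": -0.006, "ax": 0, "ay": 0, "az": 0, "hand": 25.3},
  {"x": 0, "y": 0, "z": -0.006, "ax": 0, "ay": 0, "az": 0, "hand": 25},
  {"x": 0, "y": 0, "z": -0.008, "ax": 0, "ay": 0, "az": 0, "hand": 22},
  {"x": 0, "y": 0, "z": -0.008, "ax": 0, "ay": 0, "az": 0, "hand": 20},
  {"x": 0, "y": 0, "z": -0.008, "ax": 0, "ay": 0, "az": 0, "hand": 20},
])

```text
clock: 22.2
eef_pos: [565.4, -51.7, 46.9]
tcp_rot: [-3.142, 0.0, 1.421]
contact_force: [-0.4, -0.6, -0.9]
opening: 0.302
grasp_force: 19.7
```

Call:
drive_tool([
  {"x": 0, "y": 0.01, "z": -0.004, "ax": 0, "ay": 0, "az": 0, "hand": 20},
  {"x": 0, "y": 0.01, "z": -0.004, "ax": 0, "ay": 0, "az": 0, "hand": 20},
  {"x": 0, "y": 0.01, "z": -0.004, "ax": 0, "ay": 0, "az": 0, "hand": 20},
])

```text
clock: 22.5
eef_pos: [566.0, -51.7, 47.2]
tcp_rot: [3.142, -0.0, 1.421]
contact_force: [0.6, -0.3, -0.5]
opening: 0.296
grasp_force: 19.7
```

Call:
drive_tool([
  {"x": 0, "y": 0.01, "z": 0, "ax": 0, "ay": 0, "az": 0, "hand": 20},
  {"x": 0, "y": 0.01, "z": 0, "ax": 0, "ay": 0, "az": 0, "hand": 20},
  {"x": 0, "y": 0.01, "z": 0, "ax": 0, "ay": 0, "az": 0, "hand": 20},
])

```text
clock: 22.8
eef_pos: [566.4, -51.8, 47.1]
tcp_rot: [-3.141, 0.0, 1.421]
contact_force: [-0.3, -0.4, -1.0]
opening: 0.298
grasp_force: 19.7
```

Call:
drive_tool([
  {"x": 0, "y": 0.01, "z": 0.006, "ax": 0, "ay": 0, "az": 0, "hand": 20},
  {"x": 0, "y": 0.01, "z": 0.006, "ax": 0, "ay": 0, "az": 0, "hand": 20},
  {"x": 0, "y": 0.01, "z": 0.006, "ax": 0, "ay": 0, "az": 0, "hand": 20},
])

```text
clock: 23.1
eef_pos: [566.5, -51.8, 46.8]
tcp_rot: [-3.141, 0.0, 1.421]
contact_force: [-2.9, 0.1, 1.0]
opening: 0.298
grasp_force: 20.0
```

Call:
drive_tool([
  {"x": 0, "y": 0.01, "z": 0, "ax": 0, "ay": 0, "az": 0, "hand": 20},
  {"x": 0, "y": 0.01, "z": 0, "ax": 0, "ay": 0, "az": 0, "hand": 20},
  {"x": 0, "y": 0.01, "z": 0, "ax": 0, "ay": 0, "az": 0, "hand": 20},
])

```text
clock: 23.4
eef_pos: [566.6, -51.8, 46.8]
tcp_rot: [-3.14, 0.0, 1.421]
contact_force: [-4.6, 1.1, 3.8]
opening: 0.295
grasp_force: 20.2
```

Call:
drive_tool([
  {"x": 0, "y": 0.008, "z": 0, "ax": 0, "ay": 0, "az": 0, "hand": 20},
  {"x": 0, "y": 0.008, "z": 0, "ax": 0, "ay": 0, "az": 0, "hand": 20},
  {"x": 0, "y": 0.008, "z": 0, "ax": 0, "ay": 0, "az": 0, "hand": 20},
])

```text
clock: 23.7
eef_pos: [566.6, -51.9, 46.8]
tcp_rot: [-3.139, 0.0, 1.421]
contact_force: [-6.5, 0.4, 4.6]
opening: 0.294
grasp_force: 20.4
```

Call:
drive_tool([
  {"x": 0, "y": -0.01, "z": 0, "ax": 0, "ay": 0, "az": 0, "hand": 20},
  {"x": 0, "y": -0.02, "z": 0, "ax": 0, "ay": 0, "az": 0, "hand": 20},
  {"x": 0, "y": -0.03, "z": 0, "ax": 0, "ay": 0, "az": 0, "hand": 20},
  {"x": 0, "y": -0.04, "z": 0, "ax": 0, "ay": 0, "az": 0, "hand": 20},
  {"x": 0, "y": -0.06, "z": 0, "ax": 0, "ay": 0, "az": 0, "hand": 20},
  {"x": 0, "y": -0.06, "z": 0, "ax": 0, "ay": 0, "az": 0, "hand": 20},
])

```text
clock: 24.3
eef_pos: [565.3, -51.6, 47.0]
tcp_rot: [3.141, -0.0, 1.421]
contact_force: [-0.5, -0.5, -0.7]
opening: 0.299
grasp_force: 19.8
```

Call:
drive_tool([
  {"x": 0, "y": -0.008, "z": 0, "ax": 0, "ay": 0, "az": 0, "hand": 20},
  {"x": 0, "y": -0.008, "z": 0, "ax": 0, "ay": 0, "az": 0, "hand": 20},
  {"x": 0, "y": -0.008, "z": 0, "ax": 0, "ay": 0, "az": 0, "hand": 20},
])

```text
clock: 24.6
eef_pos: [564.7, -51.5, 46.9]
tcp_rot: [3.141, -0.0, 1.421]
contact_force: [0.6, 0.5, -1.7]
opening: 0.297
grasp_force: 19.8
```

Call:
drive_tool([
  {"x": 0, "y": -0.008, "z": 0, "ax": 0, "ay": 0, "az": 0, "hand": 20},
  {"x": 0, "y": -0.008, "z": 0, "ax": 0, "ay": 0, "az": 0, "hand": 20},
  {"x": 0, "y": -0.008, "z": 0, "ax": 0, "ay": 0, "az": 0, "hand": 20},
])

```text
clock: 24.9
eef_pos: [564.6, -51.5, 47.0]
tcp_rot: [3.141, -0.0, 1.421]
contact_force: [2.9, -0.7, -2.2]
opening: 0.295
grasp_force: 19.8
```

Call:
drive_tool([
  {"x": 0, "y": -0.008, "z": 0, "ax": 0, "ay": 0, "az": 0, "hand": 20},
  {"x": 0, "y": -0.008, "z": 0, "ax": 0, "ay": 0, "az": 0, "hand": 20},
  {"x": 0, "y": -0.008, "z": 0, "ax": 0, "ay": 0, "az": 0, "hand": 20},
])

```text
clock: 25.2
eef_pos: [564.5, -51.5, 47.0]
tcp_rot: [3.14, -0.0, 1.421]
contact_force: [5.0, -1.1, -3.5]
opening: 0.301
grasp_force: 19.9
```

Eye 3 travelled 2.1 mm too, so it is sound. Eye 1, at 6.8 mm, is the worn one. I'll go back to it.

Call:
drive_tool([
  {"x": 0, "y": -0.006, "z": 0, "ax": 0, "ay": 0, "az": 0, "hand": 20},
  {"x": 0, "y": -0.006, "z": 0, "ax": 0, "ay": 0, "az": 0, "hand": 20},
  {"x": 0, "y": -0.006, "z": 0, "ax": 0, "ay": 0, "az": 0, "hand": 20},
])

```text
clock: 25.5
eef_pos: [564.4, -51.5, 47.0]
tcp_rot: [3.14, -0.0, 1.421]
contact_force: [5.8, -1.8, -4.2]
opening: 0.298
grasp_force: 19.9
```

Call:
drive_tool([
  {"x": 0, "y": 0.02, "z": 0, "ax": 0, "ay": 0, "az": 0, "hand": 20},
  {"x": 0, "y": 0.04, "z": 0.008, "ax": 0, "ay": 0, "az": 0, "hand": 20},
  {"x": 0, "y": 0.04, "z": 0.008, "ax": 0, "ay": 0, "az": 0, "hand": 20},
  {"x": 0, "y": 0.04, "z": 0.008, "ax": 0, "ay": 0, "az": 0, "hand": 26},
  {"x": 0, "y": 0.04, "z": 0.008, "ax": 0, "ay": 0, "az": 0, "hand": 40},
  {"x": 0, "y": 0.04, "z": 0.008, "ax": 0, "ay": 0, "az": 0, "hand": 60},
  {"x": 0, "y": 0.04, "z": 0.008, "ax": 0, "ay": 0, "az": 0, "hand": 60},
])

```text
clock: 26.2
eef_pos: [565.0, -51.6, 46.3]
tcp_rot: [-3.141, 0.0, 1.421]
contact_force: [0.6, 0.4, 0.7]
opening: 0.7
grasp_force: 0.0
```

Call:
drive_tool([
  {"x": 0, "y": 0, "z": -0.5, "ax": 0, "ay": 0, "az": 0, "hand": 60},
  {"x": 0, "y": 0, "z": -1.2, "ax": 0, "ay": 0, "az": 0, "hand": 60},
  {"x": -0.4, "y": 0, "z": -1.5, "ax": 0, "ay": 0, "az": 0, "hand": 60},
  {"x": -1.2, "y": -0.01, "z": -1.5, "ax": 0, "ay": 0, "az": 0, "hand": 60},
  {"x": -2.1, "y": -0.01, "z": -1.5, "ax": 0, "ay": 0, "az": 0, "hand": 60},
  {"x": -3.0, "y": -0.01, "z": -1.5, "ax": 0, "ay": 0, "az": 0, "hand": 60},
  {"x": -3.58, "y": -0.01, "z": -1.5, "ax": 0, "ay": 0, "az": 0, "hand": 60},
  {"x": -3.58, "y": -0.01, "z": -1.5, "ax": 0, "ay": 0, "az": 0, "hand": 60},
])

```text
clock: 27.0
eef_pos: [537.6, -231.9, 121.5]
tcp_rot: [3.141, 0.001, 1.418]
contact_force: [0.3, -0.6, -0.0]
opening: 0.7
grasp_force: 0.0
```

Call:
drive_tool([
  {"x": 0, "y": 0, "z": 0, "ax": 0, "ay": 0, "az": 0, "hand": 60},
  {"x": 0, "y": 0, "z": 0, "ax": 0, "ay": 0, "az": 0, "hand": 60},
])

```text
clock: 27.2
eef_pos: [538.1, -227.6, 121.3]
tcp_rot: [-3.141, -0.0, 1.422]
contact_force: [-0.1, 0.4, 0.2]
opening: 0.704
grasp_force: 0.0
```

```bash
python3 look.py w6
```

```text
[ 538.252 -227.424  121.328] 0.7022861868217375 [ 0.58   1.664 -0.187] 27.25
[323.003 224.988] [319.791 227.041] [300 211  38  33 937] [ 536.139 -228.441   84.   ]
(array([-0.027, -0.038,  1.517]), array([-0.004, -0.003,  0.022]))
```

Call:
drive_tool([
  {"x": -0.02, "y": -0.03, "z": 0.5, "ax": 0, "ay": 0, "az": 0, "hand": 60},
  {"x": -0.02, "y": -0.03, "z": 1.0, "ax": 0, "ay": 0, "az": 0, "hand": 60},
  {"x": -0.02, "y": -0.03, "z": 1.3, "ax": 0, "ay": 0, "az": 0, "hand": 50},
  {"x": -0.02, "y": -0.03, "z": 1.5, "ax": 0, "ay": 0, "az": 0, "hand": 40},
  {"x": -0.02, "y": -0.03, "z": 1.5, "ax": 0, "ay": 0, "az": 0, "hand": 32},
  {"x": -0.02, "y": -0.03, "z": 1.5, "ax": 0, "ay": 0, "az": 0, "hand": 29},
  {"x": -0.02, "y": -0.03, "z": 1.5, "ax": 0, "ay": 0, "az": 0, "hand": 28},
  {"x": -0.02, "y": -0.03, "z": 1.5, "ax": 0, "ay": 0, "az": 0, "hand": 27.5},
])

```text
clock: 28.05
eef_pos: [537.1, -229.6, 47.3]
tcp_rot: [3.14, 0.0, 1.421]
contact_force: [0.6, 0.0, -0.1]
opening: 0.324
grasp_force: 0.0
```

Call:
drive_tool([
  {"x": 0, "y": 0, "z": 0, "ax": 0, "ay": 0, "az": 0, "hand": 27},
  {"x": 0, "y": 0, "z": 0, "ax": 0, "ay": 0, "az": 0, "hand": 26.5},
  {"x": 0, "y": 0, "z": 0, "ax": 0, "ay": 0, "az": 0, "hand": 26},
  {"x": 0, "y": 0, "z": -0.005, "ax": 0, "ay": 0, "az": 0, "hand": 25.5},
  {"x": 0, "y": 0, "z": -0.005, "ax": 0, "ay": 0, "az": 0, "hand": 25},
  {"x": 0, "y": 0, "z": -0.005, "ax": 0, "ay": 0, "az": 0, "hand": 22},
  {"x": 0, "y": 0, "z": -0.005, "ax": 0, "ay": 0, "az": 0, "hand": 20},
  {"x": 0, "y": 0, "z": -0.005, "ax": 0, "ay": 0, "az": 0, "hand": 20},
])

```text
clock: 28.85
eef_pos: [536.6, -229.4, 46.7]
tcp_rot: [-3.142, 0.0, 1.421]
contact_force: [-1.3, 0.1, 0.6]
opening: 0.3
grasp_force: 19.7
```

Call:
drive_tool([
  {"x": 0, "y": 0, "z": -0.1, "ax": 0, "ay": 0, "az": 0, "hand": 20},
  {"x": 0, "y": 0, "z": -0.3, "ax": 0, "ay": 0, "az": 0, "hand": 20},
  {"x": 0, "y": 0, "z": -0.6, "ax": 0, "ay": 0, "az": 0, "hand": 20},
  {"x": 0, "y": 0, "z": -1.0, "ax": 0, "ay": 0, "az": 0, "hand": 20},
  {"x": 0, "y": 0, "z": -1.5, "ax": 0, "ay": 0, "az": 0, "hand": 20},
  {"x": 0, "y": 0, "z": -2.0, "ax": 0, "ay": 0, "az": 0, "hand": 20},
  {"x": 0, "y": 0, "z": -2.4, "ax": 0, "ay": 0, "az": 0, "hand": 20},
  {"x": 0, "y": 0, "z": -2.4, "ax": 0, "ay": 0, "az": 0, "hand": 20},
], grip_force=30)

```text
clock: 29.65
eef_pos: [538.6, -230.2, 170.9]
tcp_rot: [3.135, 0.002, 1.421]
contact_force: [1.0, -1.0, -1.9]
opening: 0.298
grasp_force: 29.6
```

```bash
cat > plan.py <<'E'
from h import *
s=monitor.sense(); print(s["eef_pos"],s["contact_force"],s["opening"],s["grasp_force"])
print(togo([539.3,282.2,165],2.05),togo([539.3,282.2,165],1.42))
E
python3 plan.py
```

```text
[ 538.565 -230.181  170.896] [ 1.021 -0.992 -1.902] 0.2979860428853052 29.5530903339386
(array([10.136, -1.512,  0.092]), array([ 0.053,  0.034, -6.004])) (array([10.136, -1.512,  0.092]), array([0.06 , 0.015, 0.012]))
```

Call:
drive_tool([
  {"x": 0.4, "y": -0.06, "z": 0, "ax": 0, "ay": 0, "az": 0, "hand": 20},
  {"x": 1.1, "y": -0.17, "z": 0, "ax": 0, "ay": 0, "az": 0, "hand": 20},
  {"x": 1.9, "y": -0.28, "z": 0, "ax": 0, "ay": 0, "az": 0, "hand": 20},
  {"x": 2.7, "y": -0.4, "z": 0, "ax": 0, "ay": 0, "az": 0, "hand": 20},
  {"x": 3.5, "y": -0.52, "z": 0, "ax": 0, "ay": 0, "az": 0, "hand": 20},
  {"x": 4.3, "y": -0.64, "z": 0, "ax": 0, "ay": 0, "az": 0, "hand": 20},
  {"x": 5.1, "y": -0.76, "z": 0, "ax": 0, "ay": 0, "az": 0, "hand": 20},
  {"x": 5.9, "y": -0.88, "z": 0, "ax": 0, "ay": 0, "az": 0, "hand": 20},
])

```text
clock: 30.45
eef_pos: [536.4, 70.5, 166.5]
tcp_rot: [-3.141, 0.0, 1.421]
contact_force: [-0.0, -0.2, -0.6]
opening: 0.295
grasp_force: 29.6
```

Call:
drive_tool([
  {"x": 0.8, "y": -0.12, "z": 0, "ax": 0, "ay": 0, "az": 0, "hand": 20},
  {"x": 1.6, "y": -0.24, "z": 0, "ax": 0, "ay": 0, "az": 0, "hand": 20},
  {"x": 2.4, "y": -0.36, "z": 0, "ax": 0, "ay": 0, "az": 0, "hand": 20},
  {"x": 3.2, "y": -0.48, "z": 0, "ax": 0, "ay": 0, "az": 0, "hand": 20},
  {"x": 3.9, "y": -0.58, "z": 0, "ax": 0, "ay": 0, "az": 0, "hand": 20},
  {"x": 4.2, "y": -0.63, "z": 0, "ax": 0, "ay": 0, "az": 0, "hand": 20},
  {"x": 4.2, "y": -0.63, "z": 0, "ax": 0, "ay": 0, "az": 0, "hand": 20},
  {"x": 4.2, "y": -0.63, "z": 0, "ax": 0, "ay": 0, "az": 0, "hand": 20},
])

```text
clock: 31.25
eef_pos: [536.7, 280.5, 166.3]
tcp_rot: [-3.141, 0.001, 1.422]
contact_force: [-0.5, 0.2, -0.8]
opening: 0.292
grasp_force: 29.6
```

```bash
python3 plan.py; python3 - <<'E'
from h import *
ci=imaging.camera_info("wrist"); im=imaging.grab_frame("wrist"); cv2.imwrite("pics/w7.png",im[:,:,::-1])
print(monitor.sense()["eef_pos"])
q=ci["mtx"]@(ci["R"]@np.array([539.3,282.2,50])+ci["t"]); print(q[:2]/q[2])
m=red(im); cs,_=cv2.findContours(m,cv2.RETR_EXTERNAL,cv2.CHAIN_APPROX_NONE); k=max(cs,key=cv2.contourArea)
P=np.array([ray(ci,u,50)[:2] for u in k[:,0].astype(float)],np.float32); print(cv2.minEnclosingCircle(P))
E
```

```text
[536.685 280.461 166.278] [-0.483  0.223 -0.792] 0.2922688110206039 29.571624398231506
(array([0.042, 0.047, 0.025]), array([-0.01 ,  0.008, -5.998])) (array([0.042, 0.047, 0.025]), array([-0.007,  0.01 ,  0.018]))
[536.796 280.009 166.355]
[325.82  189.694]
((539.1653442382812, 282.0521240234375), 26.316280364990234)
```

View pics/w7.png

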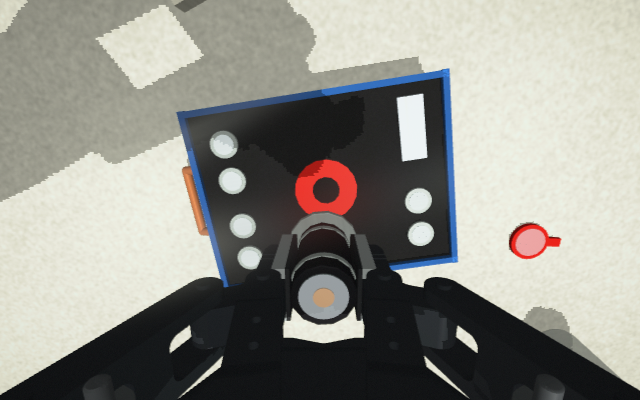

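The held eye's lens is at (323,298) and the ring at (326,189). Next I correct the position and descend to just above the foam.

Call:
drive_tool([
  {"x": 0.04, "y": 0.045, "z": 0.3, "ax": 0, "ay": 0, "az": 0, "hand": 20},
  {"x": 0.04, "y": 0.045, "z": 0.7, "ax": 0, "ay": 0, "az": 0, "hand": 20},
  {"x": 0.04, "y": 0.045, "z": 1.1, "ax": 0, "ay": 0, "az": 0, "hand": 20},
  {"x": 0.04, "y": 0.045, "z": 1.35, "ax": 0, "ay": 0, "az": 0, "hand": 20},
  {"x": 0.04, "y": 0.045, "z": 1.35, "ax": 0, "ay": 0, "az": 0, "hand": 20},
  {"x": 0.04, "y": 0.045, "z": 1.35, "ax": 0, "ay": 0, "az": 0, "hand": 20},
  {"x": 0.04, "y": 0.045, "z": 1.35, "ax": 0, "ay": 0, "az": 0, "hand": 20},
])

```text
clock: 32.0
eef_pos: [540.3, 283.0, 100.0]
tcp_rot: [3.14, -0.001, 1.421]
contact_force: [0.3, -0.1, -1.2]
opening: 0.298
grasp_force: 29.6
```

```bash
python3 - <<'E'
from h import *
ci=imaging.camera_info("wrist"); im=imaging.grab_frame("wrist"); cv2.imwrite("pics/w8.png",im[:,:,::-1])
p=monitor.sense()["eef_pos"]; q=ci["mtx"]@(ci["R"]@(p+[0,0,37.4])+ci["t"]); uv=q[:2]/q[2]
c,t=disc(im,uv); print(p,uv,c,t,ray(ci,c,p[2]+37.4))
print(togo([539.2,282.1,62.6],1.42))
E
```

```text
[540.339 283.142 100.157] [322.557 294.868] [320.215 200.137] [     0      0    640    400 242967] [545.071 319.944 137.557]
(array([-0.025, -0.02 ,  0.751]), array([ 0.013, -0.009,  0.011]))
```

Call:
drive_tool([
  {"x": -0.01, "y": -0.02, "z": 0.1, "ax": 0, "ay": 0, "az": 0, "hand": 20},
  {"x": -0.01, "y": -0.02, "z": 0.2, "ax": 0, "ay": 0, "az": 0, "hand": 20},
  {"x": -0.01, "y": -0.02, "z": 0.3, "ax": 0, "ay": 0, "az": 0, "hand": 20},
  {"x": -0.01, "y": -0.02, "z": 0.4, "ax": 0, "ay": 0, "az": 0, "hand": 20},
  {"x": -0.01, "y": -0.02, "z": 0.4, "ax": 0, "ay": 0, "az": 0, "hand": 20},
])

```text
clock: 32.55
eef_pos: [538.0, 282.3, 78.2]
tcp_rot: [-3.14, 0.001, 1.421]
contact_force: [-0.4, -0.6, -1.6]
opening: 0.297
grasp_force: 29.6
```

Call:
drive_tool([
  {"x": 0, "y": 0, "z": 0.1, "ax": 0, "ay": 0, "az": 0, "hand": 20},
  {"x": 0, "y": 0, "z": 0.2, "ax": 0, "ay": 0, "az": 0, "hand": 20},
  {"x": 0, "y": 0, "z": 0.28, "ax": 0, "ay": 0, "az": 0, "hand": 20},
  {"x": 0, "y": 0, "z": 0.28, "ax": 0, "ay": 0, "az": 0, "hand": 20},
  {"x": 0, "y": 0, "z": 0.28, "ax": 0, "ay": 0, "az": 0, "hand": 20},
])

```text
clock: 33.05
eef_pos: [538.5, 282.6, 65.1]
tcp_rot: [-3.141, 0.0, 1.421]
contact_force: [-0.1, 0.3, -1.5]
opening: 0.298
grasp_force: 29.6
```

Shank is in the cut-out with no contact forces. About 2.5 mm remain to lower.

Call:
drive_tool([
  {"x": 0, "y": 0, "z": 0.03, "ax": 0, "ay": 0, "az": 0, "hand": 20},
  {"x": 0, "y": 0, "z": 0.03, "ax": 0, "ay": 0, "az": 0, "hand": 20},
  {"x": 0, "y": 0, "z": 0.03, "ax": 0, "ay": 0, "az": 0, "hand": 20},
])

```text
clock: 33.35
eef_pos: [538.6, 282.6, 63.8]
tcp_rot: [3.141, -0.0, 1.421]
contact_force: [-0.3, 0.4, -0.6]
opening: 0.298
grasp_force: 29.6
```

Call:
drive_tool([
  {"x": 0, "y": 0, "z": 0.01, "ax": 0, "ay": 0, "az": 0, "hand": 20},
  {"x": 0, "y": 0, "z": 0.01, "ax": 0, "ay": 0, "az": 0, "hand": 20},
  {"x": 0, "y": 0, "z": 0.01, "ax": 0, "ay": 0, "az": 0, "hand": 20},
])

```text
clock: 33.65
eef_pos: [538.5, 282.5, 63.2]
tcp_rot: [-3.142, 0.0, 1.421]
contact_force: [0.6, -0.7, -0.2]
opening: 0.299
grasp_force: 29.6
```

Call:
drive_tool([
  {"x": 0, "y": 0, "z": 0.014, "ax": 0, "ay": 0, "az": 0, "hand": 20},
  {"x": 0, "y": 0, "z": 0.014, "ax": 0, "ay": 0, "az": 0, "hand": 20},
  {"x": 0, "y": 0, "z": 0.014, "ax": 0, "ay": 0, "az": 0, "hand": 20},
])

```text
clock: 33.95
eef_pos: [538.7, 282.6, 62.7]
tcp_rot: [3.141, -0.0, 1.421]
contact_force: [-0.6, -1.2, 2.5]
opening: 0.297
grasp_force: 29.8
```

Seated (+2.5 N). Release gently and retreat.

Call:
drive_tool([
  {"x": 0, "y": 0, "z": 0, "ax": 0, "ay": 0, "az": 0, "hand": 26},
  {"x": 0, "y": 0, "z": 0, "ax": 0, "ay": 0, "az": 0, "hand": 30},
  {"x": 0, "y": 0, "z": 0, "ax": 0, "ay": 0, "az": 0, "hand": 45},
  {"x": 0, "y": 0, "z": 0, "ax": 0, "ay": 0, "az": 0, "hand": 60},
  {"x": 0, "y": 0, "z": 0, "ax": 0, "ay": 0, "az": 0, "hand": 60},
  {"x": 0, "y": 0, "z": 0, "ax": 0, "ay": 0, "az": 0, "hand": 60},
])

```text
clock: 34.55
eef_pos: [538.6, 282.6, 62.5]
tcp_rot: [-3.142, 0.0, 1.421]
contact_force: [-0.8, -0.4, -0.1]
opening: 0.705
grasp_force: 0.0
```

Call:
drive_tool([
  {"x": 0, "y": 0, "z": -0.3, "ax": 0, "ay": 0, "az": 0, "hand": 60},
  {"x": 0, "y": 0, "z": -0.8, "ax": 0, "ay": 0, "az": 0, "hand": 60},
  {"x": 0, "y": 0, "z": -1.4, "ax": 0, "ay": 0, "az": 0, "hand": 60},
  {"x": 0, "y": -0.5, "z": -2, "ax": 0, "ay": 0, "az": 0, "hand": 60},
  {"x": 0, "y": -1, "z": -2.4, "ax": 0, "ay": 0, "az": 0, "hand": 60},
  {"x": 0, "y": -1, "z": -2.4, "ax": 0, "ay": 0, "az": 0, "hand": 60},
  {"x": 0, "y": -1, "z": -2.4, "ax": 0, "ay": 0, "az": 0, "hand": 60},
])

```text
clock: 35.25
eef_pos: [489.4, 290.4, 183.9]
tcp_rot: [3.14, -0.001, 1.422]
contact_force: [-0.1, -0.1, 0.2]
opening: 0.699
grasp_force: 0.0
```

```bash
python3 - <<'E'
from h import *
w=imaging.grab_frame("wrist"); s=imaging.grab_frame("scene"); print(monitor.sense()["clock"],monitor.sense()["qvel"])
s2=cv2.resize(s[140:300,140:540],None,fx=2,fy=2,interpolation=cv2.INTER_CUBIC)
w2=cv2.resize(w,None,fx=.62,fy=.62)
o=np.zeros((320+w2.shape[0],800,3),np.uint8); o[:320]=s2; o[320:,:w2.shape[1]]=w2
cv2.imwrite("pics/end.png",o[:,:,::-1])
E
```

```text
35.35 [-0.006  0.019  0.001 -0.    -0.001  0.002]
```

View pics/end.png

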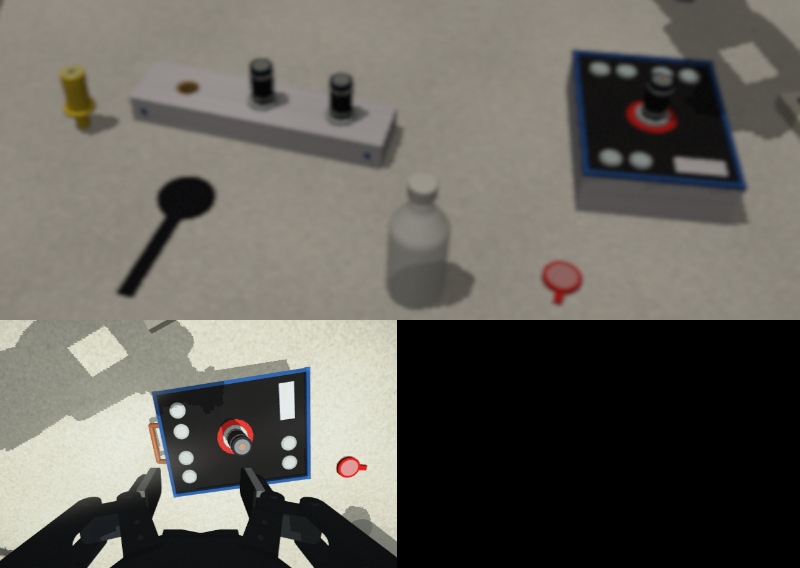

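The final view shows eye 1 upright with its flange on the red ring at (655,100). Socket 1 is empty at (187,87), eyes 2 and 3 are still seated, and nothing else has moved.

```bash
python3 -c "
from rig import r
print(r.sign_off())"
```

```text
the job is handed in; nothing more can be done
None
```

Eye 1 (right-hand socket) was the loose one, with 6.8 mm of play against 2.1 mm for each of the other two; it now stands upright and fully down in the red-ringed cut-out, released, with eyes 2 and 3 still seated and the job handed in at about 35 s.

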